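Put the glaze jar from the banding wheel away in its case

ROBOT

A 6-joint arm with a two-finger parallel gripper is mounted at the origin on the work surface. World frame = base frame: x ahead of the robot, y to its left, z up, the work surface at z = 0. Lengths are in m, angles in rad, forces in N, time in s.
With the tool pointing down it reaches from about 0.225 to 0.875 m from the base axis. Payload 3.4 kg.
Tool frame: the origin (TCP) lies on the mounting face of the last link; the fingertips stand 173 mm ahead of it and the grasp point (between the pads) lies 155 mm ahead of it; z points along the fingers, y is the line along which they close (so a half turn about z gives the same grasp; the last joint's range is limited). The gripper opens to 85 mm and grips with 20 to 120 N. Pads are 22 mm wide; open, the fingers measure 114 mm over their backs; the gripper's body (76 mm by 85 mm) begins 54 mm behind the grasp point. The pads swing forward as they close: fully open they stand 13 mm farther back than shut.
Start: joints at [1.128, 0.276, 1.505, -0, 1.361, -0.121], TCP at [0.182, 0.545, 0.405] pointing down, gripper open.
Joint ranges: [-2.89, 2.89], [-0.75, 2.08], [0.22, 2.7], [-1.18, 4.32], [0.11, 2.71], [-2.7, 2.7]. Speed limits (rad/s): [2.57, 2.57, 3.14, 3.14, 3.14, 3.14].

INTERFACE

Orientations are given as a unit quaternion [w, x, y, z].
In Python, from rig import manip gives the robot as it stands.
- The arm moves only by the tool carry_out, never from a script. Its arguments are lists of equal length, an entry for each row: "linear": the shift along the world's x, y, z each as a share of 500 mm, from -1 to 1, a list of three; "angular": the turn, a rotation vector about the world's x, y, z each as a share of 0.08 rad, from -1 to 1, a list of three; "hand": the opening, from 0 (shut) to 1 (fully open). In form: {"linear": [[x, y, z], ...], "angular": [[rx, ry, rz], ...], "hand": [hand, ...]}. A call has 1 to 8 rows; each row shifts and turns the commanded pose from where the row before left it; what a row does not reach is not made up. A row lasts 1/12 s, in which the tool goes at most 41.7 mm and 7.16 degrees, less where a joint would pass 70% of its speed; a pose out of reach is approached as far as the arm can. A call with a number of a shift or a turn outside -1 to 1 is refused whole. A call with a gripper value outside its range is refused whole. The fingers move at their own pace and stop on an object; "force" is the grip in N (left out, the last holds). Time passes only in rows, so rows that do not move let the fingers close. It gives the time, the measured TCP pose, the force, the opening and the grip force at its end, in the units of the state.
- manip.get_state(): the state, without advancing time (a new reading comes with each control period).
- manip.get_image(name): name is "scene" or "top" or "wrist"; returns the picture (420x560x3 uint8, red, green, blue); there is no depth.
- manip.camera_params(name): a dict with "fx", "fy", "cx", "cy" (pixels), "k1" (the pictures are not rectified: a ray, as slopes to the right and down, at radius r is drawn at 1 + k1 r^2 times it, then the intrinsics apply), "view" (4x4, takes a point from world to camera coordinates); the wrist camera has in their place "hand_eye" (4x4, takes a point from camera to tool coordinates, whose origin is the TCP and whose axes are the flange's). Camera axes: x right, y down, z forward; pixel columns grow to the right and rows downward; lengths in m; the calibration is good to about 2 mm. A picture is of the moment at which its call begins: read the wrist's pose just before it. camera_params takes no time and is no camera call.
- manip.sign_off(): hands the job in; it is judged then, once.
The state is a dict: "clock": time; "qpos": joint angles; "qd": joint speeds; "effort": joint torques, N m; "position": TCP position; "ee_rot": TCP orientation; "contact_force": force on the tool from outside, world axes, zero at the start; "moment": the same for the moment, N m; "width": finger opening in m; "gripper_force": force on a finger pad.
Only numpy, scipy, OpenCV 4.12 (cv2) and the standard library are available. Lean on these libraries where they do the work, as an engineer would, in place of code of your own. Each camera call takes 0.05 s, during which the arm holds its last target. There are 200 camera calls.

TASK

The glaze jar that stands on the banding wheel is to be put away in the case whose lid has the jar's colour. First lift that case's lid by its knob and ease it back, without slamming or straining it, until you feel it rest on its stop past upright; then stand the jar upright on the floor of the case, setting it down gently. Keep off the lamp above the cases, leave the other case shut and the other jar on its wooden riser, and do not disturb the other things on the bench.

Things in the scene. Friction and masses are not known exactly. Their poses are not given: they have to be found in the camera images.
- lid_blue (a joint): angle of the blue lid, rad: 0 shut, growing as it opens, 1.57 upright; a hard stop ends it past upright, somewhere from 1.7 to 1.95, differing from case to case, to be found by feel. Stiff hinge (0.075 N m): the lid stays where left within 0.3 rad of upright, and on to its stop, but falls shut from well below
- lid_blue_knob (a point): centre of the blue lid's steel knob: a cylinder 22 mm across, 28 mm long, axis along the case's y (pinched by its flat ends it turns between the fingers), 26 mm ahead of the lid's front edge on a stem 12 mm wide. Swings about the hinge at 190 mm radius; shut, it is 5 mm above the hinge
- lid_blue_hinge (a point): point on the hinge axis (along the case's y) of the blue lid, in the middle of its width, at the height of the shut lid's underside, 93 mm above the table. The lid is a blue board 166 x 154 x 10 mm of about 0.2 kg
- case_blue: pale wooden case with a blue lid, 160 (x) x 150 (y) x 80 mm high, walls and floor 6 mm, fixed on the station. Origin: centre of its underside, 12 mm above the table; the front with the knob faces its -x (towards the robot), the lid's hinge is at its top rear edge (x = +80 mm)
- lid_red (a joint): angle of the red lid, rad: 0 shut, growing as it opens, 1.57 upright; a hard stop ends it past upright, somewhere from 1.7 to 1.95, differing from case to case, to be found by feel. Stiff hinge (0.075 N m): the lid stays where left within 0.3 rad of upright, and on to its stop, but falls shut from well below
- lid_red_knob (a point): centre of the red lid's steel knob: a cylinder 22 mm across, 28 mm long, axis along the case's y (pinched by its flat ends it turns between the fingers), 26 mm ahead of the lid's front edge on a stem 12 mm wide. Swings about the hinge at 190 mm radius; shut, it is 5 mm above the hinge
- lid_red_hinge (a point): point on the hinge axis (along the case's y) of the red lid, in the middle of its width, at the height of the shut lid's underside, 93 mm above the table. The lid is a red board 166 x 154 x 10 mm of about 0.2 kg
- case_red: pale wooden case with a red lid, 160 (x) x 150 (y) x 80 mm high, walls and floor 6 mm, fixed on the station. Origin: centre of its underside, 12 mm above the table; the front with the knob faces its -x (towards the robot), the lid's hinge is at its top rear edge (x = +80 mm)
- jar_blue: blue jar with a white cap, 48 mm across, 65 mm high, about 0.2 kg; origin: centre of its underside, z up. At the start one jar stands on the wheel and the other on the riser
- jar_red: red jar with a white cap, 48 mm across, 65 mm high, about 0.2 kg; origin: centre of its underside, z up. At the start one jar stands on the wheel and the other on the riser
- wheel: dark steel banding wheel (round turntable on a foot, does not turn), 116 mm across, top 45 mm above the table; origin: centre of its underside. The jar on it is the one to put away
- riser: wooden block 100 x 100 x 45 mm on which the other jar stands; origin: centre of its underside
- lamp: aluminium lamp bar, 50 x 460 x 30 mm (x, y, z), fixed level on posts above the hinges; origin: its centre, 360 mm above the table, 15 to 25 mm behind the hinge line. With a lid upright its knob is 60 mm under it, so the gripper must lean: body back to the robot, fingers forward and down. Past upright the knob swings under the lamp, where the gripper's body cannot follow
- tile: white tile 100 x 100 x 12 mm lying near the robot; origin: centre of its underside
- bulb: blue glaze bulb, 52 mm across, 85 mm high, pointed, standing; origin: centre of its underside
- brush: brush lying on the table; origin near its middle
- cup: white cup, 72 mm across, 85 mm high; origin: centre of its underside
- bowl: terracotta bowl, 100 mm across, 45 mm high; origin: centre of its underside
- prop: white kiln prop, cylinder 36 mm across, 60 mm high; origin: centre of its underside
Things that resemble listed ones, but are neither listed nor needed, are in the scene too. What is shaped like the riser but turquoise is not meant. Leave any orange look-alike of the jar_red alone.

How it is judged:
On the way:
1. the lid of the case in the wheel jar's colour is open on its stop, while the jar still stands on the wheel (((horizontal distance between jar_blue and wheel below 0.035 m and value of joint lid_blue above 1.73 rad) or (horizontal distance between jar_red and wheel below 0.035 m and value of joint lid_red above 1.83 rad))), for 0.3 s.
At the end, for the whole second after the job is handed in: the lid of the right case is within 0.05 rad of its stop; the jar from the wheel stands in that case, upright within 0.1 rad, on its floor (within 8 mm) and at rest; the other lid is shut (under 0.05 rad); the other jar stands upright on the riser, within 35 mm of its centre (((value of joint lid_blue above 1.73 rad and x of jar_blue in the frame of case_blue between -0.06 and 0.06 m and y of jar_blue in the frame of case_blue between -0.055 and 0.055 m and z of jar_blue in the frame of case_blue below 0.014 m and angle between each of jar_blue, jar_red's own z axis and vertical below 0.1 rad and linear speed of jar_blue below 0.02 m/s and value of joint lid_red below 0.05 rad and horizontal distance between jar_red and riser below 0.035 m) or (value of joint lid_red above 1.83 rad and x of jar_red in the frame of case_red between -0.06 and 0.06 m and y of jar_red in the frame of case_red between -0.055 and 0.055 m and z of jar_red in the frame of case_red below 0.014 m and angle between each of jar_red, jar_blue's own z axis and vertical below 0.1 rad and linear speed of jar_red below 0.02 m/s and value of joint lid_blue below 0.05 rad and horizontal distance between jar_blue and riser below 0.035 m))); the robot touches nothing.
It fails at once if the robot touches the lamp (contact force between any of the arm, the fingers and lamp above 1 N).
It fails at once if a lid swings faster than 3 rad/s (slammed or thrown) (velocity of joint any of lid_blue, lid_red above 3 rad/s or velocity of joint any of lid_blue, lid_red below -3 rad/s).
It fails at once if a lid is strained against its stop (the fingers press it with over 40 N there) ((value of joint lid_blue above 1.75 rad and contact force between the fingers and case_blue above 40 N) or (value of joint lid_red above 1.85 rad and contact force between the fingers and case_red above 40 N)).
It fails at once if a jar hits a case or is pressed on it with more than 40 N (contact force between any of jar_blue, jar_red and case_blue above 40 N or contact force between any of jar_blue, jar_red and case_red above 40 N).
It fails at once if a bystander is moved more than 25 mm (distance of any of tile, bulb, brush, cup, bowl, prop from where it was at the start of the episode above 0.025 m).
It also fails if it takes over 72 s, if anything falls off the work surface, if the arm or the gripper's body presses on something with over 40 N, if the wrist force passes 120 N, or if a joint passes its speed limit or range.

## Working session

There is one attempt and no reset: what is moved stays moved. The work goes in short steps, Python scripts to look and compute and a tool call to move; the robot and the scene stay as the last step left them, time stands still between calls to the robot, and variables do not carry over. Pictures are saved under pics/ and viewed, at most 13 in all, crops included, and the job is handed in when it is done.

Besides the shell and the picture viewer there is one more tool, called as a command line: name --argument value ..., lists and objects as JSON in quotes. carry_out: Moves the arm, as the interface text tells. Its arguments: {"type":"object","properties":{"linear":{"type":"array"},"angular":{"type":"array"},"hand":{"type":"array"},"force":{"type":"number"}},"required":["linear","angular","hand"]}

```bash
ls; mkdir -p pics
python3 - <<'E'
from rig import manip
import cv2,numpy as np
print(manip.get_state())
for n in ("scene","top"):
    cv2.imwrite(f"pics/{n}0.png",manip.get_image(n)[:,:,::-1]); 
for n in ("scene","top","wrist"):
    print(n,manip.camera_params(n))
E
```

```text
pics
{'clock': 0.0, 'qpos': array([ 1.12797816e+00,  2.76604259e-01,  1.50616642e+00,  4.27992938e-06,
        1.36072931e+00, -1.20992451e-01]), 'qd': array([ 2.69175648e-04, -1.60324804e-03,  8.44987414e-04,  4.37356260e-05,
       -8.61022654e-04, -6.74972120e-05]), 'effort': array([-1.84398661e-03, -4.16780126e+01, -2.45801586e+01, -1.49018765e-04,
        1.08667585e-02,  3.03393428e-06]), 'position': array([0.18177422, 0.54527256, 0.40382088]), 'ee_rot': array([-2.67306400e-04,  1.60219708e-01,  9.87080916e-01, -9.15439054e-04]), 'contact_force': array([ 0.10445994, -0.66457138,  0.06207518]), 'moment': array([ 0.03295434, -0.00508728, -0.00684376]), 'gripper_force': 0.0, 'width': 0.08554551645275521}
scene {'fx': 380.3440506421417, 'fy': 380.3440506421417, 'cx': 283.3870165024756, 'cy': 210.81577383490037, 'k1': -0.008137875298324968, 'view': array([[-0.08617717,  0.99605975,  0.02093951,  0.06350675],
       [ 0.52696192,  0.06340859, -0.8475202 , -0.04285849],
       [-0.84550851, -0.06200257, -0.53034993,  1.5363075 ],
       [ 0.        ,  0.        ,  0.        ,  1.     
[... 182 characters left out ...]
  0.02949146, -0.06845259],
       [-0.98564297, -0.00825114, -0.16864119,  0.47987906],
       [ 0.16881025, -0.02850788, -0.98523622,  1.32430016],
       [ 0.        ,  0.        ,  0.        ,  1.        ]])}
wrist {'fx': 359.7658352851123, 'fy': 359.7658352851123, 'cx': 279.513274146486, 'cy': 207.8428717159341, 'k1': -0.07000345210591495, 'hand_eye': array([[ 1.04507284e-03, -9.66272037e-01, -2.57521374e-01,
         6.56644703e-02],
       [ 9.99999388e-01,  1.10326349e-03, -8.14707737e-05,
        -9.79073310e-06],
       [ 3.62836862e-04, -2.57521132e-01,  9.66272599e-01,
         3.11627117e-02],
       [ 0.00000000e+00,  0.00000000e+00,  0.00000000e+00,
         1.00000000e+00]])}
```

View pics/scene0.png

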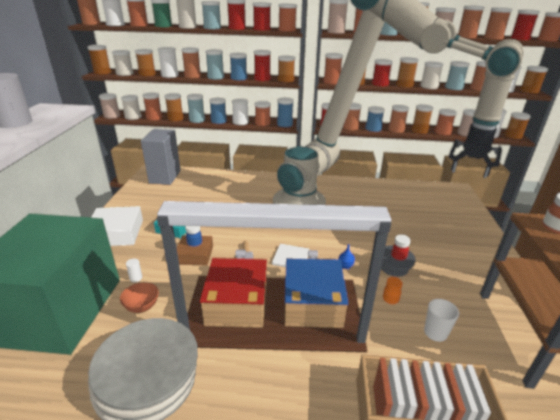

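View pics/top0.png

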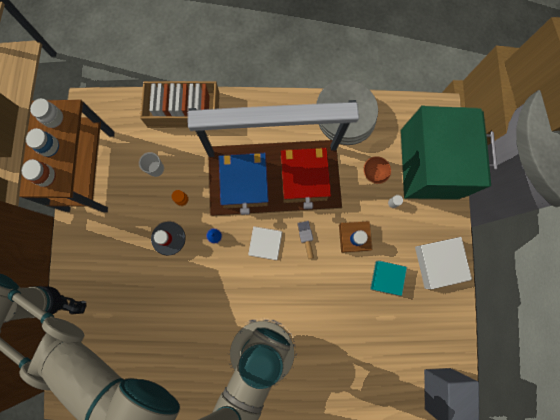

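The wheel (dark disc, top view ~168,238) carries a red jar; the wooden riser (~356,237) carries the blue one. The orange thing at (180,198) is the look-alike, and the turquoise block at (389,278) is the false riser. So the red case (top ~305,172) is the one to open. I'll confirm that in a crop and measure.

```bash
cat > h.py <<'E'
from rig import manip
import cv2,numpy as np
from scipy.spatial.transform import Rotation as R
def Rt(s): q=s["ee_rot"]; return R.from_quat([q[1],q[2],q[3],q[0]])
def rays(name,px,s=None):
    c=manip.camera_params(name); px=np.atleast_2d(px).astype(float)
    d=(px-[c["cx"],c["cy"]])/[c["fx"],c["fy"]]; u=d.copy()
    for _ in range(20): u=d/(1+c["k1"]*(u**2).sum(1,keepdims=True))
    u=np.c_[u,np.ones(len(u))]
    if name=="wrist":
        H=c["hand_eye"]; r=Rt(s).as_matrix()
        return s["position"]+r@H[:3,3], u@(r@H[:3,:3]).T
    V=c["view"]; return -V[:3,:3].T@V[:3,3], u@V[:3,:3]
def plane(name,px,z,s=None):
    o,d=rays(name,px,s); return o+d*((z-o[2])/d[:,2])[:,None]
def cross(o1,d1,o2,d2):
    A=np.stack([d1,-d2],1); t=np.linalg.lstsq(A,o2-o1,rcond=None)[0]
    a,b=o1+t[0]*d1,o2+t[1]*d2; return (a+b)/2,np.linalg.norm(a-b)
def blob(img,box,f):
    x0,y0,x1,y1=box; h=cv2.cvtColor(img[y0:y1,x0:x1],cv2.COLOR_RGB2HSV).astype(int)
    m=f(h[...,0],h[...,1],h[...,2]).astype(np.uint8)
    n,l,st,c=cv2.connectedComponentsWithStats(m)
    k=1+st[1:,4].argmax(); m=(l==k).astype(np.uint8)
    cnt=max(cv2.findContours(m,0,2)[0],key=cv2.contourArea)+np.array([x0,y0])
    return c[k]+[x0,y0],st[k,4],cnt
RED=lambda h,s,v:((h<6)|(h>172))&(s>150)&(v>70)
BLUE=lambda h,s,v:(h>100)&(h<125)&(s>130)&(v>60)
WHITE=lambda h,s,v:(s<60)&(v>150)
E
python3 - <<'E'
from h import *
t=manip.get_image("top"); sc=manip.get_image("scene")
cv2.imwrite("pics/c1.png",cv2.resize(t[125:265,140:400],None,fx=3,fy=3,interpolation=cv2.INTER_CUBIC)[:,:,::-1])
np.savez("im.npz",t=t,s=sc)
for n,b,f in (("red",(275,140,340,210),RED),("blue",(210,140,272,212),BLUE)):
    c,a,cnt=blob(t,b,f); P=plane("top",cnt[:,0],.103)[:,:2]
    r=cv2.minAreaRect(P.astype(np.float32)*1000); print(n,c,a,r,cv2.boxPoints(r).round(0).tolist())
c,a,_=blob(t,(150,225,180,250),WHITE); print("jarcap wheel",c,a,plane("top",c,.11))
c,a,_=blob(t,(350,228,370,248),WHITE); print("cap riser",c,a,plane("top",c,.11))
c,a,cnt=blob(t,(140,215,195,262),lambda h,s,v:v<75); print("wheel",c,a,plane("top",cv2.minEnclosingCircle(cnt)[0],.045),cv2.minEnclosingCircle(cnt))
E
```

```text
red [305.15467795 174.31499765] 2127 ((592.7392578125, -137.88719177246094), (166.6998748779297, 154.8119659423828), 3.9145233631134033) [[504.0, -66.0], [515.0, -221.0], [681.0, -209.0], [671.0, -55.0]]
blue [242.8960373  179.88251748] 2145 ((571.4386596679688, 67.14884185791016), (165.79461669921875, 153.39498901367188), 3.706336259841919) [[484.0, 138.0], [494.0, -15.0], [659.0, -4.0], [649.0, 149.0]]
jarcap wheel [159.984375 236.578125] 128 [[0.37635154 0.32761441 0.11      ]]
cap riser [360.03759398 236.53383459] 133 [[ 0.38112794 -0.31271182  0.11      ]]
wheel [169.92643052 238.32697548] 734 [[0.37807601 0.31793231 0.045     ]] ((168.0841064453125, 238.07476806640625), 17.19316864013672)
```

View pics/c1.png

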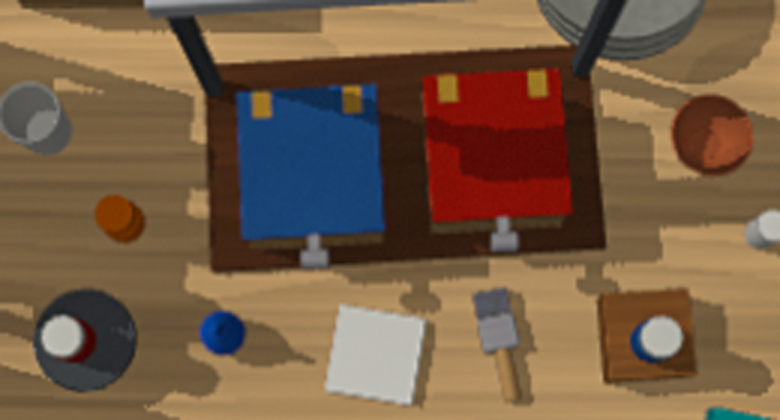

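The crop confirms it: red jar on the dark wheel (crop 65,338) and blue jar on the wooden riser (crop 660,338), with the red lid and its knob at crop (504,238). Next I work out the knob pre-grasp pose.

```bash
cat >> h.py <<'E'
yaw=np.radians(3.85); X=np.array([np.cos(yaw),np.sin(yaw),0]); Y=np.array([-np.sin(yaw),np.cos(yaw),0])
hinge=np.array([.593,-.1379,.093])+.081*X
def knob(th): a=th+5/190; return hinge-.19*np.cos(a)*X+[0,0,.19*np.sin(a)]
def ori(tilt,y=yaw):  # columns tool axes; tilt 0=down, fingers lean forward
    x=np.array([np.cos(y),np.sin(y),0]); yy=np.array([-np.sin(y),np.cos(y),0])
    z=np.sin(tilt)*x-np.cos(tilt)*np.array([0,0,1]); return R.from_matrix(np.stack([np.cross(yy,z),yy,z],1))
def todo(g,tilt,y=yaw,d=.155):
    s=manip.get_state(); O=ori(tilt,y); tcp=g-d*O.as_matrix()[:,2]
    dl=(tcp-s["position"])/.5; da=(O*Rt(s).inv()).as_rotvec()/.08
    print("tcp",tcp.round(4),"lin",dl.round(4),"ang",da.round(3),"rows>=",round(np.linalg.norm(dl)/.08,1),round(abs(da).max(),1),"t",round(s["clock"],2))
def st():
    s=manip.get_state(); r=Rt(s).as_matrix(); print("t",round(s["clock"],2),"grasp",(s["position"]+.155*r[:,2]).round(4),"F",s["contact_force"].round(1),"w",round(s["width"],4),"gf",round(float(s["gripper_force"]),1),"zax",r[:,2].round(3))
E
python3 - <<'E'
from h import *
I=np.load("im.npz"); t=I["t"]
c,a,cnt=blob(t,(300,198,318,212),lambda h,s,v:(s<70)&(v>90)); print("knob px",c,a,plane("top",c,.106),cv2.boundingRect(cnt))
print("hinge",hinge,"knob",knob(0))
# lamp in top: ends
c,a,cnt=blob(t,(180,90,365,140),lambda h,s,v:(s<60)&(v>120)); r=cv2.minAreaRect(plane("top",cnt[:,0],.375)[:,:2].astype(np.float32)*1000);print("lamp",c,a,r)
O=ori(.9).as_matrix(); todo(knob(0)-.07*O[:,2],.9)
E
```

```text
knob px [307.625    203.234375] 64 [[ 0.48921106 -0.14459111  0.106     ]] (304, 198, 9, 10)
hinge [ 0.6738172  -0.13246129  0.093     ] knob [ 0.48431162 -0.14521435  0.09799942]
lamp [275.92408712 114.1668802 ] 3122 ((685.6767578125, -38.271514892578125), (474.0020446777344, 107.78035736083984), 87.4374771118164)
tcp [ 0.3085 -0.157   0.2379] lin [ 0.2533 -1.4049 -0.3327] ang [ -1.425 -11.229   4.534] rows>= 18.3 11.2 t 0.2
```

carry_out --linear '[[0.0106, -0.0585, -0.004], [0.0106, -0.0585, -0.004], [0.0106, -0.0585, -0.004], [0.0106, -0.0585, -0.004], [0.0106, -0.0585, -0.004], [0.0106, -0.0585, -0.004], [0.0106, -0.0585, -0.004], [0.0106, -0.0585, -0.004]]' --angular '[[-0.06, -0.47, 0.19], [-0.06, -0.47, 0.19], [-0.06, -0.47, 0.19], [-0.06, -0.47, 0.19], [-0.06, -0.47, 0.19], [-0.06, -0.47, 0.19], [-0.06, -0.47, 0.19], [-0.06, -0.47, 0.19]]' --hand '[1, 1, 1, 1, 1, 1, 1, 1]'

```text
clock: 0.87
position: [0.2241, 0.31, 0.3885]
ee_rot: [0.152, 0.098, 0.984, 0.005]
contact_force: [0.5, -0.8, -0.2]
width: 0.0854
gripper_force: 0.0
```

carry_out --linear '[[0.0106, -0.0585, -0.014], [0.0106, -0.0585, -0.014], [0.0106, -0.0585, -0.014], [0.0106, -0.0585, -0.014], [0.0106, -0.0585, -0.014], [0.0106, -0.0585, -0.014], [0.0106, -0.0585, -0.014], [0.0106, -0.0585, -0.014]]' --angular '[[-0.06, -0.47, 0.19], [-0.06, -0.47, 0.19], [-0.06, -0.47, 0.19], [-0.06, -0.47, 0.19], [-0.06, -0.47, 0.19], [-0.06, -0.47, 0.19], [-0.06, -0.47, 0.19], [-0.06, -0.47, 0.19]]' --hand '[1, 1, 1, 1, 1, 1, 1, 1]'

```text
clock: 1.53
position: [0.2631, 0.0913, 0.3352]
ee_rot: [0.287, 0.037, 0.957, 0.011]
contact_force: [-0.6, 0.4, -0.2]
width: 0.0852
gripper_force: 0.0
```

carry_out --linear '[[0.0106, -0.0585, -0.023], [0.0106, -0.0585, -0.023], [0.0106, -0.0585, -0.023], [0.0106, -0.0585, -0.023], [0.0106, -0.0585, -0.023], [0.0106, -0.0585, -0.023], [0.0106, -0.0585, -0.023], [0, 0, 0]]' --angular '[[-0.06, -0.47, 0.19], [-0.06, -0.47, 0.19], [-0.06, -0.47, 0.19], [-0.06, -0.47, 0.19], [-0.06, -0.47, 0.19], [-0.06, -0.47, 0.19], [-0.06, -0.47, 0.19], [0, 0, 0]]' --hand '[1, 1, 1, 1, 1, 1, 1, 1]'

```text
clock: 2.2
position: [0.2799, 0.0117, 0.2985]
ee_rot: [0.317, 0.009, 0.948, 0.026]
contact_force: [-0.3, -0.4, -0.4]
width: 0.0851
gripper_force: 0.0
```

Run:
```python
from h import *
st(); s=manip.get_state(); w=manip.get_image("wrist"); cv2.imwrite("pics/w1.png",w[:,:,::-1])
O=ori(.9).as_matrix(); todo(knob(0)-.07*O[:,2],.9)
c=manip.camera_params("wrist"); H=np.linalg.inv(c["hand_eye"]); 
p=H[:3,:3]@(Rt(s).as_matrix().T@(knob(0)-s["position"]))+H[:3,3]; u=p[:2]/p[2]; print("exp px",u*(1+c["k1"]*u@u)*c["fx"]+[c["cx"],c["cy"]])
```

```text
t 2.2 grasp [0.3732 0.0185 0.1749] F [-0.3 -0.4 -0.4] w 0.0851 gf 0.0 zax [ 0.602  0.044 -0.797]
tcp [ 0.3085 -0.157   0.2379] lin [ 0.0578 -0.3392 -0.1214] ang [-0.592 -3.206  0.743] rows>= 4.6 3.2 t 2.25
exp px [ 59.17467623 268.7321095 ]
```

View pics/w1.png

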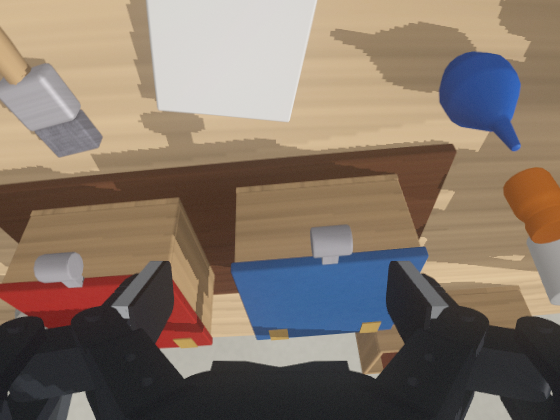

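The wrist view shows the red knob at (60,268), and the prediction was (59,269), so the model holds. The last call fell short, so I'm checking the joints.

Run:
```python
from h import *
s=manip.get_state(); print(s["qpos"].round(3),s["qd"].round(2))
```

```text
[-0.411 -0.251  2.448  0.701  0.452 -2.526] [ 0.06 -0.01 -0.   -0.05  0.01  0.06]
```

carry_out --linear '[[0.012, -0.06, 0], [0.012, -0.06, 0]]' --angular '[[0, 0, 0], [0, 0, 0]]' --hand '[1, 1]'

```text
clock: 2.42
position: [0.2958, -0.0336, 0.3076]
ee_rot: [0.309, 0.012, 0.951, 0.025]
contact_force: [0.8, 0.3, -0.5]
width: 0.0854
gripper_force: 0.0
```

Run:
```python
from h import *
s=manip.get_state(); print(s["qpos"].round(3),s["qd"].round(2)); st()
O=ori(.9).as_matrix(); todo(knob(0)-.07*O[:,2],.9)
```

```text
[-0.598 -0.219  2.396  0.737  0.572 -2.696] [-0.63  0.21 -0.55 -0.49  0.48 -0.04]
t 2.42 grasp [ 0.3869 -0.0275  0.1823] F [ 0.8  0.3 -0.5] w 0.0854 gf 0.0 zax [ 0.588  0.04  -0.808]
tcp [ 0.3085 -0.157   0.2379] lin [ 0.0252 -0.2469 -0.1395] ang [-0.568 -3.422  0.83 ] rows>= 3.6 3.4 t 2.42
```

```bash
cat > kin.py <<'E'
from h import *
from scipy.optimize import least_squares
def fk(q,p):
    a0,h,L1,L2,e,L3=p
    e_=lambda ax,a: R.from_euler(ax,a)
    A=e_('z',q[0]); B=A*e_('y',q[1]); C=B*e_('y',q[2])
    E=A.apply([a0,0,h])+B.apply([0,0,L1]); W=E+C.apply([e,0,L2])
    T=C*e_('z',q[3])*e_('y',q[4])*e_('z',q[5])
    return W+T.apply([0,0,L3]),T
D=[([1.12797816,.276604259,1.50616642,0,1.36072931,-.120992451],[.18177422,.54527256,.40382088],[-2.673e-4,.160219708,.987080916,-9.154e-4]),
([-.411,-.251,2.448,.701,.452,-2.526],[.2799,.0117,.2985],[.317,.009,.948,.026]),
([-.598,-.219,2.396,.737,.572,-2.696],[.2958,-.0336,.3076],[.309,.012,.951,.025])]
E
python3 - <<'E'
from kin import *
f=lambda p:np.concatenate([fk(q,p)[0]-x for q,x,_ in D])
r=least_squares(lambda p:np.r_[f(p),.005*(p-[0,.3,.35,.35,0,.1])],[0,.3,.35,.35,0,.1]); print(r.x.round(4),f(r.x).round(4))
for q,x,o in D:
    print(Rt({"ee_rot":np.array(o)}).as_matrix().round(3).tolist(), fk(q,r.x)[1].as_matrix().round(3).tolist())
E
```

```text
[-0.1614  0.1419  0.8293  0.5236  0.0255  0.4007] [ 0.0628 -0.0296 -0.     -0.0005 -0.0103 -0.0005  0.0008  0.008   0.0005]
[[-0.949, 0.316, -0.001], [0.316, 0.949, -0.002], [0.0, -0.002, -1.0]] [[-0.316, -0.949, -0.001], [-0.949, 0.316, -0.002], [0.002, 0.0, -1.0]]
[[-0.799, 0.001, 0.602], [0.034, 0.998, 0.044], [-0.601, 0.055, -0.798]] [[0.001, -0.799, 0.601], [-0.998, 0.033, 0.045], [-0.056, -0.601, -0.798]]
[[-0.809, 0.007, 0.588], [0.038, 0.998, 0.04], [-0.587, 0.055, -0.808]] [[-0.007, -0.809, 0.587], [-0.998, 0.038, 0.04], [-0.055, -0.586, -0.808]]
```

```bash
cat >> kin.py <<'E'
def fk(q,p):
    a0,h,L1,L2,e,L3,b=p
    e_=lambda ax,a: R.from_euler(ax,a)
    A=e_('z',q[0]); B=A*e_('y',q[1]); C=B*e_('y',q[2])
    W=A.apply([a0,b,h])+B.apply([0,0,L1])+C.apply([e,0,L2])
    T=C*e_('z',q[3])*e_('y',q[4])*e_('z',q[5])
    return W+T.apply([0,0,L3]),T*R.from_euler('z',np.pi/2)
E
python3 - <<'E'
from kin import *
f=lambda p:np.concatenate([fk(q,p)[0]-x for q,x,_ in D])
p0=[0,.3,.35,.35,0,.1,.07]
r=least_squares(lambda p:np.r_[f(p),.003*(p-p0)],p0); print(r.x.round(4),f(r.x).round(4))
E
```

```text
[0.0021 0.1928 0.603  0.4327 0.0898 0.1902 0.0693] [ 0.0001 -0.      0.     -0.      0.0004  0.0003 -0.     -0.0003 -0.0003]
```

```bash
cat >> kin.py <<'E'
P=np.array([.0021,.1928,.603,.4327,.0898,.1902,.0693])
LO=np.array([-2.89,-.75,.22,-1.18,.11,-2.7]); HI=np.array([2.89,2.08,2.7,4.32,2.71,2.7])
def ik(tcp,O,q4s=(0,1.5,3.1)):
    out=[]
    for q4 in q4s:
        for q6 in (-2,0,2):
          for q5 in (.4,1.2):
            r=least_squares(lambda q:np.r_[(fk(q,P)[0]-tcp)*5,(O*fk(q,P)[1].inv()).as_rotvec()],np.clip([-.3,0,1.9,q4,q5,q6],LO,HI),bounds=(LO,HI))
            if r.cost<1e-6 and not any(np.abs(r.x-o).max()<.05 for o in out): out.append(r.x)
    return out
E
python3 - <<'E'
from kin import *
for th,tl in ((0,.9),(0,.6),(.7,.8),(1.4,.95),(1.4,.8)):
    for fl in (0,1):
        O=ori(tl)*R.from_euler('z',fl*np.pi); z=O.as_matrix()[:,2]
        for q in ik(knob(th)-.155*z,O): print(th,tl,"flip" if fl else "    ",q.round(2))
for tl in (.8,1.0,1.2):
    O=ori(tl); tip=hinge+.037*X+[0,0,.114]
    for fl in (0,1):
        for q in ik(tip-.173*O.as_matrix()[:,2],O*R.from_euler('z',fl*np.pi)): print("push",tl,fl,q.round(2))
E
```

```text
0 0.9      [-0.91  0.38  2.48  1.93  0.77  1.91]
0 0.9 flip [-0.91  0.38  2.48  1.93  0.77 -1.23]
0 0.6 flip [-0.71  0.22  2.27  1.14  0.45 -0.22]
0.7 0.8 flip [-0.72  0.05  2.18  1.13  0.6  -0.09]
1.4 0.95 flip [-0.57  0.12  2.02  1.3   0.53 -0.09]
1.4 0.8 flip [-0.52  0.12  1.91  0.83  0.57  0.39]
push 0.8 1 [-0.46  0.26  1.9   0.99  0.45  0.24]
push 1.0 0 [-0.52  0.3   2.04  1.79  0.49  2.55]
push 1.0 1 [-0.52  0.3   2.04  1.79  0.49 -0.59]
push 1.2 0 [-0.56  0.39  2.16  2.24  0.77  2.05]
push 1.2 1 [-0.56  0.39  2.16  2.24  0.77 -1.09]
```

carry_out --linear '[[0.006, -0.0073, 0], [0.006, -0.0073, 0], [0.006, -0.0073, 0], [0.006, -0.0073, 0], [0.006, -0.0073, 0], [0.006, -0.0073, 0], [0.006, -0.0073, 0], [0.006, -0.0073, 0]]' --angular '[[0.72, 0.05, -0.99], [0.72, 0.05, -0.99], [0.72, 0.05, -0.99], [0.72, 0.05, -0.99], [0.72, 0.05, -0.99], [0.72, 0.05, -0.99], [0.72, 0.05, -0.99], [0.72, 0.05, -0.99]]' --hand '[1, 1, 1, 1, 1, 1, 1, 1]'

```text
clock: 3.08
position: [0.3213, -0.0634, 0.3088]
ee_rot: [0.276, 0.374, 0.875, 0.138]
contact_force: [0.1, -0.5, -0.0]
width: 0.0849
gripper_force: 0.0
```

carry_out --linear '[[0.006, -0.0073, 0], [0.006, -0.0073, 0], [0.006, -0.0073, 0], [0.006, -0.0073, 0], [0.006, -0.0073, 0], [0.006, -0.0073, 0], [0.006, -0.0073, 0], [0.006, -0.0073, 0]]' --angular '[[0.72, 0.05, -0.99], [0.72, 0.05, -0.99], [0.72, 0.05, -0.99], [0.72, 0.05, -0.99], [0.72, 0.05, -0.99], [0.72, 0.05, -0.99], [0.72, 0.05, -0.99], [0.72, 0.05, -0.99]]' --hand '[1, 1, 1, 1, 1, 1, 1, 1]'

```text
clock: 3.75
position: [0.3455, -0.0925, 0.3088]
ee_rot: [0.199, 0.68, 0.666, 0.233]
contact_force: [0.1, -0.7, -0.6]
width: 0.0853
gripper_force: 0.0
```

```bash
cat >> h.py <<'E'
FL=R.from_euler('z',np.pi)
def todo2(g,tilt,y=yaw,d=.155,flip=1):
    s=manip.get_state(); O=ori(tilt,y); tcp=g-d*O.as_matrix()[:,2]
    if flip: O=O*FL
    dl=(tcp-s["position"])/.5; da=(O*Rt(s).inv()).as_rotvec()/.08
    print("tcp",tcp.round(4),"lin",dl.round(4),"ang",da.round(3),"rows>=",round(np.linalg.norm(dl)/.08,1),round(abs(da).max(),1),"t",round(s["clock"],2))
E
python3 - <<'E'
from h import *
print(manip.get_state()["qpos"].round(2)); st(); todo2(knob(0)+[0,0,.08],.65)
E
```

```text
[-0.68 -0.09  2.3   0.79  0.59 -1.25]
t 3.75 grasp [ 0.4357 -0.0865  0.1829] F [ 0.1 -0.7 -0.6] w 0.0853 gf 0.0 zax [ 0.582  0.039 -0.812]
tcp [ 0.3907 -0.1515  0.3014] lin [ 0.0905 -0.118  -0.0149] ang [ 11.018   0.462 -14.908] rows>= 1.9 14.9 t 3.75
```

carry_out --linear '[[0.0057, -0.0074, -0.001], [0.0057, -0.0074, -0.001], [0.0057, -0.0074, -0.001], [0.0057, -0.0074, -0.001], [0.0057, -0.0074, -0.001], [0.0057, -0.0074, -0.001], [0.0057, -0.0074, -0.001], [0.0057, -0.0074, -0.001]]' --angular '[[0.69, 0.03, -0.93], [0.69, 0.03, -0.93], [0.69, 0.03, -0.93], [0.69, 0.03, -0.93], [0.69, 0.03, -0.93], [0.69, 0.03, -0.93], [0.69, 0.03, -0.93], [0.69, 0.03, -0.93]]' --hand '[1, 1, 1, 1, 1, 1, 1, 1]'

```text
clock: 4.42
position: [0.3684, -0.122, 0.3048]
ee_rot: [0.101, 0.873, 0.375, 0.295]
contact_force: [-0.4, 0.5, -1.0]
width: 0.0857
gripper_force: 0.0
```

carry_out --linear '[[0.0057, -0.0074, -0.001], [0.0057, -0.0074, -0.001], [0.0057, -0.0074, -0.001], [0.0057, -0.0074, -0.001], [0.0057, -0.0074, -0.001], [0.0057, -0.0074, -0.001], [0.0057, -0.0074, -0.001], [0.0057, -0.0074, -0.001]]' --angular '[[0.69, 0.03, -0.93], [0.69, 0.03, -0.93], [0.69, 0.03, -0.93], [0.69, 0.03, -0.93], [0.69, 0.03, -0.93], [0.69, 0.03, -0.93], [0.69, 0.03, -0.93], [0.69, 0.03, -0.93]]' --hand '[1, 1, 1, 1, 1, 1, 1, 1]'

```text
clock: 5.08
position: [0.3913, -0.1515, 0.3008]
ee_rot: [-0.012, 0.947, 0.033, 0.318]
contact_force: [-0.3, -0.4, 0.3]
width: 0.0856
gripper_force: 0.0
```

Run:
```python
from h import *
s=manip.get_state();print(s["qpos"].round(2)); st(); todo2(knob(0)+[0,0,.003],.65)
w=manip.get_image("wrist"); cv2.imwrite("pics/w2.png",w[:,:,::-1])
c=manip.camera_params("wrist"); H=np.linalg.inv(c["hand_eye"]); 
p=H[:3,:3]@(Rt(s).as_matrix().T@(knob(0)-s["position"]))+H[:3,3]; u=p[:2]/p[2]; print("exp px",u*(1+c["k1"]*u@u)*c["fx"]+[c["cx"],c["cy"]])
```

```text
[-0.74  0.04  2.22  0.89  0.6   0.08]
t 5.08 grasp [ 0.4847 -0.1448  0.1773] F [-0.3 -0.4  0.3] w 0.0856 gf 0.0 zax [ 0.602  0.044 -0.797]
tcp [ 0.3907 -0.1515  0.2244] lin [-1.200e-03  1.000e-04 -1.529e-01] ang [-0.022 -0.024 -0.034] rows>= 1.9 0.0 t 5.08
exp px [280.79432047 310.81527354]
```

View pics/w2.png

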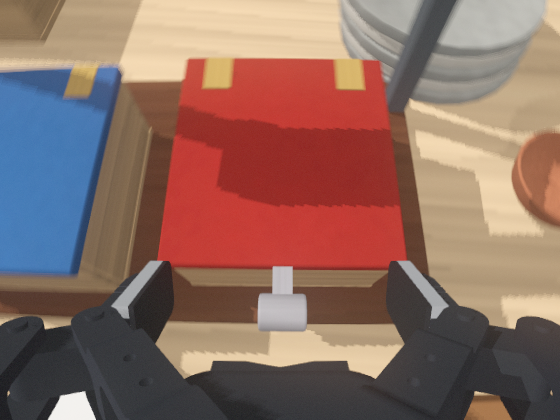

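The red knob is at (282,312), where I predicted it, centred between the fingers. Descending and pinching.

carry_out --linear '[[-0.001, 0, -0.04], [-0.001, 0, -0.04], [0, 0, -0.03], [0, 0, -0.02], [0, 0, -0.015], [0, 0, -0.008], [0, 0, 0], [0, 0, 0]]' --angular '[[0, 0, 0], [0, 0, 0], [0, 0, 0], [0, 0, 0], [0, 0, 0], [0, 0, 0], [0, 0, 0], [0, 0, 0]]' --hand '[1, 1, 1, 1, 1, 1, 1, 1]'

```text
clock: 5.8
position: [0.3902, -0.1519, 0.2242]
ee_rot: [-0.011, 0.947, 0.035, 0.319]
contact_force: [0.1, -0.4, 0.0]
width: 0.0853
gripper_force: 0.0
```

carry_out --linear '[[0, 0, 0], [0, 0, 0], [0, 0, 0], [0, 0, 0], [0, 0, 0], [0, 0, 0], [0, 0, 0], [0, 0, 0]]' --angular '[[0, 0, 0], [0, 0, 0], [0, 0, 0], [0, 0, 0], [0, 0, 0], [0, 0, 0], [0, 0, 0], [0, 0, 0]]' --hand '[0.2, 0.2, 0.2, 0.2, 0.2, 0.2, 0.2, 0.2]' --force 30

```text
clock: 6.47
position: [0.3898, -0.1527, 0.2245]
ee_rot: [-0.011, 0.947, 0.034, 0.319]
contact_force: [-4.2, 1.3, 5.7]
width: 0.0271
gripper_force: 33.4
```

Run:
```python
from h import *
st()
# arc rows: TCP shifts for theta steps with tilt ramp .65->.95 over 1.4 rad, 24 rows
N=24; e=lambda u:(1-np.cos(np.pi*u))/2
prev=None
for i in range(N+1):
    u=i/N; th=1.4*e(u); tl=.65+.3*u
    tcp=knob(th)-.155*ori(tl).as_matrix()[:,2]
    if prev is not None: print(i,round(th,2),((tcp-prev)/.5).round(4))
    prev=tcp
print("ang/row",(-Y*.3/N/.08).round(4))
```

```text
t 6.47 grasp [ 0.4834 -0.1461  0.1011] F [-4.2  1.3  5.7] w 0.0271 gf 33.4 zax [ 0.604  0.042 -0.796]
1 0.01 [-0.003  -0.0002 -0.0001]
2 0.02 [-0.0028 -0.0002  0.0044]
3 0.05 [-0.0023 -0.0002  0.0087]
4 0.09 [-0.0014 -0.0001  0.0128]
5 0.14 [-0.0001 -0.      0.0166]
6 0.21 [0.0017 0.0001 0.0199]
7 0.27 [0.004  0.0003 0.0226]
8 0.35 [0.0067 0.0005 0.0247]
9 0.43 [0.0098 0.0007 0.0259]
10 0.52 [0.013  0.0009 0.0262]
11 0.61 [0.0162 0.0011 0.0256]
12 0.7 [0.0191 0.0013 0.0242]
13 0.79 [0.0215 0.0014 0.0221]
14 0.88 [0.0232 0.0016 0.0194]
15 0.97 [0.0241 0.0016 0.0163]
16 1.05 [0.0242 0.0016 0.013 ]
17 1.13 [0.0234 0.0016 0.0098]
18 1.19 [0.0217 0.0015 0.0068]
19 1.26 [0.0193 0.0013 0.0042]
20 1.31 [0.0162 0.0011 0.002 ]
21 1.35 [0.0126 0.0008 0.0003]
22 1.38 [ 0.0086  0.0006 -0.001 ]
23 1.39 [ 0.0044  0.0003 -0.002 ]
24 1.4 [-0.     -0.     -0.0028]
ang/row [ 0.0105 -0.1559 -0.    ]
```

carry_out --linear '[[-0.003, 0, 0], [-0.003, 0, 0.0044], [-0.0023, 0, 0.0087], [-0.0014, 0, 0.0128], [0, 0, 0.0166], [0.0017, 0, 0.02], [0.004, 0.0003, 0.0226], [0.0067, 0.0005, 0.0247]]' --angular '[[0.01, -0.156, 0], [0.01, -0.156, 0], [0.01, -0.156, 0], [0.01, -0.156, 0], [0.01, -0.156, 0], [0.01, -0.156, 0], [0.01, -0.156, 0], [0.01, -0.156, 0]]' --hand '[0.2, 0.2, 0.2, 0.2, 0.2, 0.2, 0.2, 0.2]'

```text
clock: 7.13
position: [0.3909, -0.1525, 0.2795]
ee_rot: [-0.012, 0.93, 0.033, 0.366]
contact_force: [6.9, 0.6, -6.4]
width: 0.0275
gripper_force: 30.2
```

carry_out --linear '[[0.0098, 0.0007, 0.0259], [0.013, 0.0009, 0.0262], [0.0162, 0.0011, 0.0256], [0.0191, 0.0013, 0.0242], [0.0215, 0.0014, 0.0221], [0.0232, 0.0016, 0.0194], [0.0241, 0.0016, 0.0163], [0.0242, 0.0016, 0.013]]' --angular '[[0.01, -0.156, 0], [0.01, -0.156, 0], [0.01, -0.156, 0], [0.01, -0.156, 0], [0.01, -0.156, 0], [0.01, -0.156, 0], [0.01, -0.156, 0], [0.01, -0.156, 0]]' --hand '[0.2, 0.2, 0.2, 0.2, 0.2, 0.2, 0.2, 0.2]'

```text
clock: 7.8
position: [0.4665, -0.147, 0.3663]
ee_rot: [-0.013, 0.91, 0.033, 0.412]
contact_force: [-3.0, -0.6, -0.2]
width: 0.0277
gripper_force: 31.8
```

carry_out --linear '[[0.0234, 0.0016, 0.0098], [0.0217, 0.0015, 0.0068], [0.0193, 0.0013, 0.0042], [0.0162, 0.0011, 0.002], [0.0126, 0.0008, 0.0003], [0.0086, 0.0006, -0.001], [0.0044, 0.0003, -0.002], [0, 0, -0.0028]]' --angular '[[0.01, -0.156, 0], [0.01, -0.156, 0], [0.01, -0.156, 0], [0.01, -0.156, 0], [0.01, -0.156, 0], [0.01, -0.156, 0], [0.01, -0.156, 0], [0.01, -0.156, 0]]' --hand '[0.2, 0.2, 0.2, 0.2, 0.2, 0.2, 0.2, 0.2]'

```text
clock: 8.47
position: [0.5211, -0.1434, 0.3751]
ee_rot: [-0.015, 0.888, 0.033, 0.458]
contact_force: [-3.4, 2.5, 6.6]
width: 0.0273
gripper_force: 35.6
```

Run:
```python
from h import *
s=manip.get_state();print(s["qpos"].round(2)); st(); print("knob1.4",knob(1.4)); todo2(knob(1.4),.95)
cv2.imwrite("pics/s3.png",cv2.resize(manip.get_image("scene")[150:360,150:430],None,fx=2,fy=2)[:,:,::-1])
```

```text
[-0.57  0.11  2.03  1.29  0.53 -0.1 ]
t 8.47 grasp [ 0.6472 -0.1346  0.2853] F [-3.4  2.5  6.6] w 0.0273 gf 35.6 zax [ 0.813  0.057 -0.579]
knob1.4 [ 0.64652304 -0.13429809  0.28102036]
tcp [ 0.5207 -0.1428  0.3712] lin [-0.0008  0.0013 -0.0078] ang [ 0.04   0.041 -0.061] rows>= 0.1 0.1 t 8.47
```

View pics/s3.png

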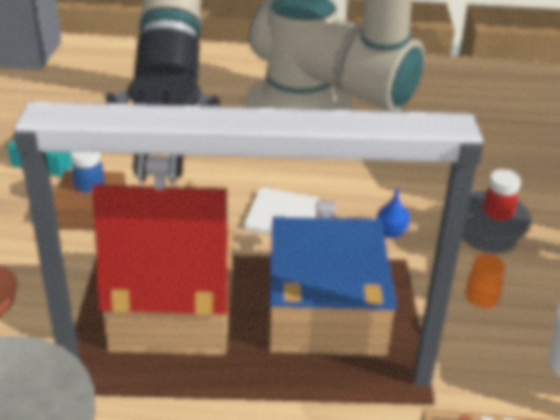

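The red lid stands nearly upright (crop 162,245), held at the knob (crop 160,170), and is clear of the lamp bar. Releasing and backing off.

carry_out --linear '[[0, 0, -0.004], [0, 0, 0], [0, 0, 0], [0, 0, 0], [-0.025, -0.0018, 0.0175], [-0.025, -0.0018, 0.0175], [-0.025, -0.0018, 0.0175], [-0.025, -0.0018, 0.0175]]' --angular '[[0, 0, 0], [0, 0, 0], [0, 0, 0], [0, 0, 0], [0, 0, 0], [0, 0, 0], [0, 0, 0], [0, 0, 0]]' --hand '[0.8, 0.8, 0.8, 0.8, 0.8, 0.8, 0.5, 0]'

```text
clock: 9.18
position: [0.4694, -0.1474, 0.4071]
ee_rot: [-0.015, 0.889, 0.032, 0.457]
contact_force: [0.7, -0.4, -0.5]
width: 0.0449
gripper_force: 0.0
```

Run:
```python
from h import *
st(); todo2(hinge-.06*X+[0,0,.085],1.0,d=.173); 
t=manip.get_image("scene"); c,a,cnt=blob(t,(190,230,270,320),RED); print(a,cv2.boundingRect(cnt))
```

```text
t 9.18 grasp [ 0.5951 -0.1388  0.3168] F [ 0.7 -0.4 -0.5] w 0.0449 gf 0.0 zax [ 0.811  0.055 -0.583]
tcp [ 0.4687 -0.1463  0.2715] lin [-0.0015  0.0023 -0.2712] ang [ 0.089 -0.635 -0.045] rows>= 3.4 0.6 t 9.18
3804 (197, 243, 67, 64)
```

carry_out --linear '[[-0.02, 0, -0.02], [0, 0, -0.05], [0, 0.001, -0.05], [0, 0.001, -0.05], [0, 0, -0.05], [0, 0, -0.04], [0, 0, -0.01], [0.01, 0, 0]]' --angular '[[0, -0.08, 0], [0, -0.08, 0], [0, -0.08, 0], [0, -0.08, 0], [0, -0.08, 0], [0, -0.08, 0], [0, -0.08, 0], [0, -0.08, 0]]' --hand '[0, 0, 0, 0, 0, 0, 0, 0]'

```text
clock: 9.9
position: [0.4642, -0.1462, 0.2694]
ee_rot: [-0.015, 0.878, 0.031, 0.477]
contact_force: [-0.7, -1.1, 0.1]
width: 0.0001
gripper_force: 0.0
```

carry_out --linear '[[0.02, 0.0014, 0], [0.02, 0.0014, 0], [0.02, 0.0014, 0], [0.012, 0.0008, 0], [0.01, 0.0007, 0], [0.01, 0.0007, 0], [0.01, 0.0007, 0], [0.01, 0.0007, 0]]' --angular '[[0, 0, 0], [0, 0, 0], [0, 0, 0], [0, 0, 0], [0, 0, 0], [0, 0, 0], [0, 0, 0], [0, 0, 0]]' --hand '[0, 0, 0, 0, 0, 0, 0, 0]'

```text
clock: 10.57
position: [0.5212, -0.1423, 0.2723]
ee_rot: [-0.014, 0.877, 0.033, 0.48]
contact_force: [-1.5, -0.7, 1.1]
width: -0.0004
gripper_force: 0.5
```

Run:
```python
from h import *
def tiprel():
    s=manip.get_state(); r=Rt(s).as_matrix(); t=s["position"]+.173*r[:,2]; print("tip rel hinge x,z",((t-hinge)@X).round(4),(t-hinge)[2].round(4))
st(); tiprel(); print(manip.get_state()["qpos"].round(2))
cv2.imwrite("pics/s4.png",cv2.resize(manip.get_image("scene")[150:360,150:430],None,fx=2,fy=2)[:,:,::-1])
```

```text
t 10.57 grasp [ 0.6514 -0.1337  0.1886] F [-1.5 -0.7  1.1] w -0.0004 gf 0.5 zax [ 0.84   0.055 -0.54 ]
tip rel hinge x,z -0.0073 0.0859
[-0.58  0.28  2.2   1.93  0.57 -0.82]
```

View pics/s4.png

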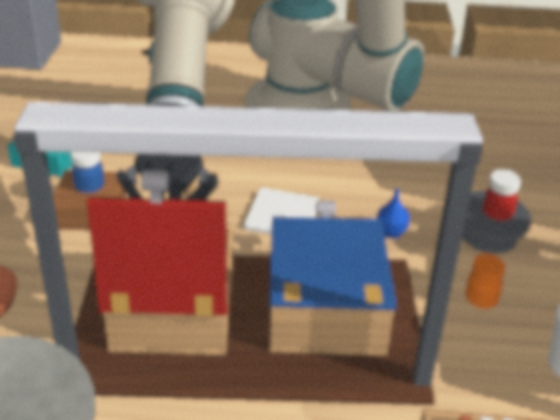

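The fingers push the lid's inner face. Its top edge has moved to crop (160,200), so it is about upright, and the lamp is clear. Continuing slowly.

carry_out --linear '[[0.006, 0.0004, 0], [0.006, 0.0004, 0], [0.006, 0.0004, 0], [0.006, 0.0004, 0], [0.006, 0.0004, 0], [0.006, 0.0004, 0], [0.004, 0.0003, 0], [0.003, 0.0002, 0]]' --angular '[[0, 0, 0], [0, 0, 0], [0, 0, 0], [0, 0, 0], [0, 0, 0], [0, 0, 0], [0, 0, 0], [0, 0, 0]]' --hand '[0, 0, 0, 0, 0, 0, 0, 0]'

```text
clock: 11.28
position: [0.5427, -0.1411, 0.2721]
ee_rot: [-0.014, 0.877, 0.033, 0.48]
contact_force: [0.4, -0.5, -0.0]
width: 0.0002
gripper_force: 0.2
```

carry_out --linear '[[0.002, 0, 0], [0.002, 0, 0], [0, 0, 0]]' --angular '[[0, 0, 0], [0, 0, 0], [0, 0, 0]]' --hand '[0, 0, 0]'

```text
clock: 11.53
position: [0.5446, -0.141, 0.2722]
ee_rot: [-0.014, 0.877, 0.033, 0.48]
contact_force: [-0.4, -0.0, 1.1]
width: 0.0003
gripper_force: 0.0
```

carry_out --linear '[[0.002, 0, 0], [0.002, 0, 0], [0, 0, 0]]' --angular '[[0, 0, 0], [0, 0, 0], [0, 0, 0]]' --hand '[0, 0, 0]'

```text
clock: 11.78
position: [0.5465, -0.1411, 0.2722]
ee_rot: [-0.014, 0.877, 0.033, 0.48]
contact_force: [-0.2, 0.7, 0.5]
width: -0.0001
gripper_force: 0.0
```

Run:
```python
from h import *
s=manip.get_state(); r=Rt(s).as_matrix(); t=s["position"]+.173*r[:,2]+.011*np.array([r[2,2]*-1,0,r[0,2]]); d=((t-hinge)@X,(t-hinge)[2]); st(); print("corner rel",d,"theta",np.pi/2+np.arctan2(d[0],d[1]))
```

```text
t 11.78 grasp [ 0.6767 -0.1325  0.1885] F [-0.2  0.7  0.5] w -0.0001 gf 0.0 zax [ 0.84   0.055 -0.54 ]
corner rel (np.float64(0.023995283188640925), np.float64(0.09507633986453909)) theta 1.8180129071647742
```

carry_out --linear '[[0.002, 0, 0], [0.002, 0, 0], [0, 0, 0]]' --angular '[[0, 0, 0], [0, 0, 0], [0, 0, 0]]' --hand '[0, 0, 0]'

```text
clock: 12.03
position: [0.5486, -0.141, 0.2721]
ee_rot: [-0.014, 0.877, 0.033, 0.48]
contact_force: [-0.1, -0.7, 0.1]
width: 0.0002
gripper_force: 0.0
```

carry_out --linear '[[0.002, 0, 0], [0.002, 0, 0], [0, 0, 0]]' --angular '[[0, 0, 0], [0, 0, 0], [0, 0, 0]]' --hand '[0, 0, 0]'

```text
clock: 12.28
position: [0.5506, -0.1411, 0.2721]
ee_rot: [-0.014, 0.877, 0.033, 0.48]
contact_force: [-0.1, -0.4, 0.4]
width: -0.0001
gripper_force: 0.0
```

carry_out --linear '[[0.002, 0, 0], [0.002, 0, 0], [0, 0, 0]]' --angular '[[0, 0, 0], [0, 0, 0], [0, 0, 0]]' --hand '[0, 0, 0]'

```text
clock: 12.53
position: [0.5526, -0.141, 0.2721]
ee_rot: [-0.014, 0.877, 0.033, 0.48]
contact_force: [1.0, -0.3, 0.1]
width: -0.0002
gripper_force: 0.0
```

carry_out --linear '[[0.002, 0, 0], [0.002, 0, 0], [0, 0, 0]]' --angular '[[0, 0, 0], [0, 0, 0], [0, 0, 0]]' --hand '[0, 0, 0]'

```text
clock: 12.78
position: [0.5537, -0.1409, 0.272]
ee_rot: [-0.013, 0.877, 0.033, 0.479]
contact_force: [-6.6, -0.2, 3.3]
width: -0.0001
gripper_force: 3.5
```

carry_out --linear '[[0.002, 0, 0], [0.002, 0, 0], [0, 0, 0]]' --angular '[[0, 0, 0], [0, 0, 0], [0, 0, 0]]' --hand '[0, 0, 0]'

```text
clock: 13.03
position: [0.5542, -0.1407, 0.272]
ee_rot: [-0.013, 0.877, 0.032, 0.479]
contact_force: [-19.5, -1.3, 9.7]
width: -0.0005
gripper_force: 10.5
```

Run:
```python
from h import *
s=manip.get_state(); r=Rt(s).as_matrix(); t=s["position"]+.173*r[:,2]+.011*np.array([r[2,2]*-1,0,r[0,2]]); d=((t-hinge)@X,(t-hinge)[2]); st(); print("corner rel",d,"theta",np.pi/2+np.arctan2(d[0],d[1]))
a=manip.get_image("scene"); 
c,ar,cnt=blob(a,(185,225,270,320),RED); print(c,ar,cv2.boundingRect(cnt))
b=cv2.resize(a[220:340,180:290],None,fx=4,fy=4); cv2.imwrite("pics/s5.png",b[:,:,::-1])
c=manip.camera_params("scene");V=c["view"]
for th in (1.5,1.7,1.8,1.85,1.9,1.95):
    u=np.array([-np.cos(th),0,np.sin(th)]); n=np.array([np.sin(th),0,np.cos(th)])
    p=hinge+X*(.164*u[0]+.010*n[0])+[0,0,.164*u[2]+.010*n[2]]; q=V[:3,:3]@p+V[:3,3]; print(th,(q[:2]/q[2]*c["fx"]+[c["cx"],c["cy"]]).round(1), "front-edge outer mid px")
```

```text
t 13.03 grasp [ 0.6842 -0.1323  0.1881] F [-19.5  -1.3   9.7] w -0.0005 gf 10.5 zax [ 0.839  0.054 -0.541]
corner rel (np.float64(0.03147018877241957), np.float64(0.0945776882850429)) theta 1.892016677425554
[227.24905502 286.49559009] 2381 (189, 268, 74, 40)
1.5 [228.5 249.3] front-edge outer mid px
1.7 [226.5 259.8] front-edge outer mid px
1.8 [225.5 266. ] front-edge outer mid px
1.85 [225.  269.4] front-edge outer mid px
1.9 [224.5 272.9] front-edge outer mid px
1.95 [224.1 276.6] front-edge outer mid px
```

View pics/s5.png

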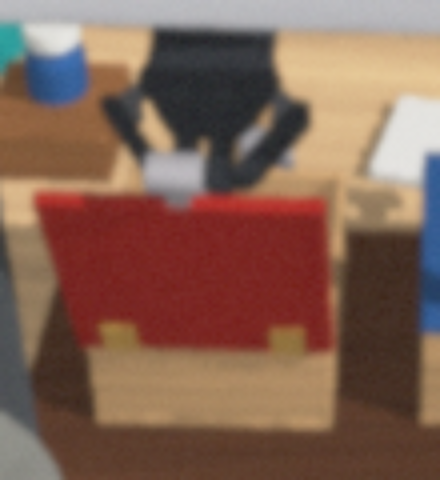

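The lid touches its stop at about 1.885 rad (force rose from 0 to 20 N). Its edge is at scene row ~271, as expected for that angle. Now planning the jar poses.

Run:
```python
from kin import *
s=manip.get_state(); q=s["qpos"]; p,O=fk(q,P); print("fk err",p-s["position"],(O*Rt(s).inv()).as_rotvec().round(3))
C=hinge-.08*X-.015*X; C[2]=0
for n,g,ys in (("above case",C+[0,0,.2],(yaw,)),("place",C+[0,0,.063],(yaw,)),("jar",np.array([.3764,.3276,.09]),(yaw,yaw+.4,yaw+.8)),("jarup",np.array([.3764,.3276,.2]),(yaw,yaw+.8)),("mid",np.array([.40,.1,.25]),(yaw,))):
    for y in ys:
      for fl in (0,1):
        O=ori(0,y)*(FL if fl else R.identity())
        for q in ik(g+[0,0,.155],O): print(n,round(y,2),fl,q.round(2))
```

```text
fk err [-0.01895924  0.0105352   0.00325394] [-0.  0. -0.]
above case 0.07 0 [-0.35  0.34  1.53  0.    1.27 -1.99]
above case 0.07 1 [-0.35  0.34  1.53  0.    1.27  1.15]
place 0.07 0 [-0.35  0.49  1.68  0.    0.97 -1.99]
place 0.07 1 [-0.35  0.49  1.68  0.    0.97  1.15]
jar 0.07 0 [ 0.58  0.33  1.87 -0.    0.94 -1.06]
jar 0.07 1 [0.58 0.33 1.87 0.   0.94 2.08]
jar 0.47 0 [ 0.58  0.33  1.87  0.    0.94 -1.46]
jar 0.47 1 [ 0.58  0.33  1.87 -0.    0.94  1.68]
jar 0.87 0 [ 0.58  0.33  1.87 -0.    0.94 -1.86]
jar 0.87 1 [0.58 0.33 1.87 0.   0.94 1.28]
jarup 0.07 0 [ 0.58  0.2   1.74 -0.    1.21 -1.06]
jarup 0.07 1 [0.58 0.2  1.74 0.   1.21 2.08]
jarup 0.87 0 [ 0.58  0.2   1.74 -0.    1.21 -1.86]
jarup 0.87 1 [ 0.58  0.2   1.74 -0.    1.21  1.28]
mid 0.07 0 [ 0.08  0.02  1.82  0.    1.3  -1.56]
mid 0.07 1 [0.08 0.02 1.82 0.   1.3  1.58]
```

carry_out --linear '[[-0.01, -0.0006, 0], [-0.03, -0.002, 0], [-0.05, -0.0035, 0], [-0.06, -0.004, 0.02], [-0.06, -0.004, 0.03], [-0.05, 0, 0.05], [-0.03, 0, 0.06], [-0.02, 0, 0.06]]' --angular '[[0, 0, 0], [0, 0, 0], [0, 0, 0], [0, 0.3, 0], [0, 0.6, 0], [0, 0.9, 0], [0, 0.9, 0], [0, 0.9, 0]]' --hand '[0, 0, 0, 0, 0, 0, 0, 0]'

```text
clock: 13.75
position: [0.4267, -0.145, 0.347]
ee_rot: [-0.026, 0.917, 0.036, 0.396]
contact_force: [1.1, 0.9, 0.5]
width: 0.0
gripper_force: 0.0
```

Run:
```python
from h import *
st(); print(manip.get_state()["qpos"].round(2)); todo2(np.array([.3764,.3276,.20]),0,yaw+.4)
a=manip.get_image("scene"); c,ar,cnt=blob(a,(185,225,270,320),RED); print(c,ar,cv2.boundingRect(cnt))
```

```text
t 13.75 grasp [ 0.5389 -0.1333  0.2407] F [1.1 0.9 0.5] w 0.0 gf 0.0 zax [ 0.724  0.076 -0.686]
[-0.72  0.01  2.16  1.08  0.65 -0.02]
tcp [0.3764 0.3276 0.355 ] lin [-0.1006  0.9453  0.016 ] ang [-3.015  9.797  4.587] rows>= 11.9 9.8 t 13.75
[227.22729175 286.52281289] 2389 (189, 268, 74, 40)
```

carry_out --linear '[[-0.006, 0.059, 0.003], [-0.006, 0.059, 0.003], [-0.006, 0.059, 0.003], [-0.006, 0.059, 0.003], [-0.006, 0.059, 0.003], [-0.006, 0.059, 0.003], [-0.006, 0.059, 0.003], [-0.006, 0.059, 0.003]]' --angular '[[-0.19, 0.61, 0.29], [-0.19, 0.61, 0.29], [-0.19, 0.61, 0.29], [-0.19, 0.61, 0.29], [-0.19, 0.61, 0.29], [-0.19, 0.61, 0.29], [-0.19, 0.61, 0.29], [-0.19, 0.61, 0.29]]' --hand '[1, 1, 1, 1, 1, 1, 1, 1]'

```text
clock: 14.47
position: [0.4036, 0.0926, 0.3586]
ee_rot: [-0.014, 0.969, 0.14, 0.204]
contact_force: [0.1, 0.1, 0.3]
width: 0.0858
gripper_force: 0.0
```

carry_out --linear '[[-0.006, 0.059, 0], [-0.006, 0.059, 0], [-0.006, 0.059, 0], [-0.006, 0.059, 0], [-0.006, 0.059, 0], [-0.006, 0.059, 0], [-0.006, 0.059, 0], [0, 0, 0]]' --angular '[[-0.19, 0.61, 0.29], [-0.19, 0.61, 0.29], [-0.19, 0.61, 0.29], [-0.19, 0.61, 0.29], [-0.19, 0.61, 0.29], [-0.19, 0.61, 0.29], [-0.19, 0.61, 0.29], [0, 0, 0]]' --hand '[1, 1, 1, 1, 1, 1, 1, 1]'

```text
clock: 15.13
position: [0.3833, 0.3022, 0.358]
ee_rot: [-0.005, 0.974, 0.226, 0.027]
contact_force: [1.2, 0.3, -0.3]
width: 0.0854
gripper_force: 0.0
```

Run:
```python
from h import *
s=manip.get_state(); w=manip.get_image("wrist"); cv2.imwrite("pics/w6.png",w[:,:,::-1]); st(); print(s["qpos"].round(2))
c,a,cnt=blob(w,(60,40,500,400),WHITE); e=cv2.minEnclosingCircle(cnt); print("cap",c,a,e,plane("wrist",e[0],.11,s),plane("wrist",c,.11,s))
todo2(np.array([.3764,.3276,.20]),0,yaw+.4)
```

```text
t 15.18 grasp [0.3912 0.303  0.203 ] F [ 0.2 -1.1  0.5] w 0.0855 gf 0.0 zax [ 0.052  0.019 -0.998]
[ 0.53  0.16  1.78 -0.01  1.14  1.64]
cap [240.13263041 231.41592675] 3604 ((240.3969268798828, 230.87332153320312), 34.59226608276367) [[0.37715585 0.32646101 0.11      ]] [[0.37675745 0.32646139 0.11      ]]
tcp [0.3764 0.3276 0.355 ] lin [-0.0136  0.055  -0.0055] ang [-0.24   0.644  0.14 ] rows>= 0.7 0.6 t 15.18
```

View pics/w6.png

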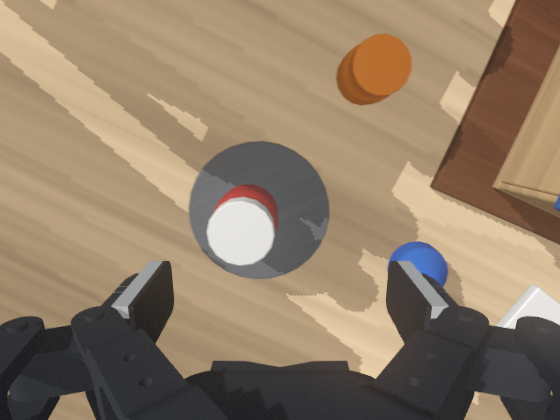

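The red jar's cap is at (240,231) on the dark wheel, which gives (0.377, 0.3265), matching the top view. The orange look-alike at (380,65) is clear. Aligning, descending and gripping.

carry_out --linear '[[-0.0065, 0.0243, 0], [-0.0065, 0.0243, 0], [0, 0, -0.05], [0, 0, -0.06], [0, 0, -0.06], [0, 0, -0.04], [0, 0, -0.022], [0, 0, 0]]' --angular '[[-0.12, 0.32, 0.07], [-0.12, 0.32, 0.07], [0, 0, 0], [0, 0, 0], [0, 0, 0], [0, 0, 0], [0, 0, 0], [0, 0, 0]]' --hand '[1, 1, 1, 1, 1, 1, 1, 1]'

```text
clock: 15.85
position: [0.3754, 0.32, 0.2399]
ee_rot: [0.002, 0.973, 0.229, -0.002]
contact_force: [-0.2, -0.7, -0.2]
width: 0.0855
gripper_force: 0.0
```

carry_out --linear '[[0, 0, 0], [0, 0, 0], [0, 0, 0], [0, 0, 0], [0, 0, 0], [0, 0, 0], [0, 0, 0], [0, 0, 0]]' --angular '[[0, 0, 0], [0, 0, 0], [0, 0, 0], [0, 0, 0], [0, 0, 0], [0, 0, 0], [0, 0, 0], [0, 0, 0]]' --hand '[0.4, 0.4, 0.4, 0.4, 0.4, 0.4, 0.4, 0.4]' --force 35

```text
clock: 16.52
position: [0.3771, 0.3221, 0.2445]
ee_rot: [0.001, 0.973, 0.229, 0.003]
contact_force: [-0.5, 1.4, 5.2]
width: 0.0455
gripper_force: 35.4
```

Run:
```python
from h import *
st(); C=hinge-.095*X; C[2]=.087; print("grip z vs jar base:", C); todo2(C+[0,0,.11],0)
```

```text
t 16.52 grasp [0.378  0.3221 0.0895] F [-0.5  1.4  5.2] w 0.0455 gf 35.4 zax [ 0.006  0.    -1.   ]
grip z vs jar base: [ 0.57903159 -0.13884002  0.087     ]
tcp [ 0.579  -0.1388  0.352 ] lin [ 0.4039 -0.9218  0.215 ] ang [ 0.012  0.074 -4.933] rows>= 12.9 4.9 t 16.52
```

carry_out --linear '[[0, 0, 0.01], [0, 0, 0.03], [0, 0, 0.05], [0, 0, 0.05], [0, 0, 0.05], [0, 0, 0.04], [0, 0, 0.01], [0, 0, 0]]' --angular '[[0, 0, 0], [0, 0, 0], [0, 0, 0], [0, 0, 0], [0, 0, 0], [0, 0, 0], [0, 0, 0], [0, 0, 0]]' --hand '[0.4, 0.4, 0.4, 0.4, 0.4, 0.4, 0.4, 0.4]'

```text
clock: 17.18
position: [0.377, 0.3216, 0.3645]
ee_rot: [0.001, 0.973, 0.229, 0.003]
contact_force: [0.5, 0.2, -1.7]
width: 0.0457
gripper_force: 36.3
```

carry_out --linear '[[0.013, -0.03, 0], [0.024, -0.055, 0], [0.025, -0.058, 0], [0.025, -0.058, 0], [0.025, -0.058, 0], [0.025, -0.058, 0], [0.025, -0.058, 0], [0.025, -0.058, 0]]' --angular '[[0, 0, -0.2], [0, 0, -0.3], [0, 0, -0.3], [0, 0, -0.3], [0, 0, -0.3], [0, 0, -0.3], [0, 0, -0.3], [0, 0, -0.3]]' --hand '[0.4, 0.4, 0.4, 0.4, 0.4, 0.4, 0.4, 0.4]'

```text
clock: 17.85
position: [0.4699, 0.1034, 0.3609]
ee_rot: [0.002, 0.99, 0.138, -0.001]
contact_force: [-0.4, 0.6, -1.9]
width: 0.0455
gripper_force: 36.4
```

carry_out --linear '[[0.025, -0.058, 0], [0.025, -0.058, 0], [0.025, -0.058, 0], [0.025, -0.058, 0], [0.025, -0.058, 0], [0.025, -0.055, 0], [0.02, -0.04, 0], [0.01, -0.02, 0]]' --angular '[[0, 0, -0.3], [0, 0, -0.3], [0, 0, -0.3], [0, 0, -0.3], [0, 0, -0.3], [0, 0, -0.3], [0, 0, -0.3], [0, 0, -0.3]]' --hand '[0.4, 0.4, 0.4, 0.4, 0.4, 0.4, 0.4, 0.4]'

```text
clock: 18.52
position: [0.5609, -0.1001, 0.3605]
ee_rot: [0.002, 0.999, 0.041, -0.0]
contact_force: [1.0, 0.7, -2.0]
width: 0.0454
gripper_force: 36.4
```

Run:
```python
from h import *
st(); s=manip.get_state(); print(s["position"],s["qpos"].round(2)); C=hinge-.095*X; C[2]=.1; todo2(C,0)
w=manip.get_image("wrist"); cv2.imwrite("pics/w7.png",w[:,:,::-1])
```

```text
t 18.52 grasp [ 0.5608 -0.1007  0.2055] F [ 1.   0.7 -2. ] w 0.0454 gf 36.4 zax [-0.    -0.004 -1.   ]
[ 0.56088599 -0.10013404  0.3605381 ] [-0.3   0.3   1.59 -0.    1.26  1.19]
tcp [ 0.579  -0.1388  0.255 ] lin [ 0.0363 -0.0774 -0.2111] ang [ 0.047 -0.005 -0.189] rows>= 2.8 0.2 t 18.52
```

View pics/w7.png

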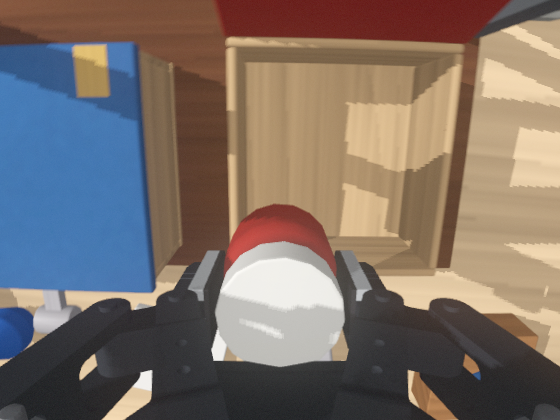

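The jar is held upright over the case's front-left edge. The open interior spans about x 245–440 in the picture, and the lid is clear behind. Shifting over the centre, then lowering.

carry_out --linear '[[0.018, -0.0385, 0], [0.018, -0.0385, 0], [0, 0, 0], [0, 0, -0.05], [0, 0, -0.06], [0, 0, -0.05], [0, 0, -0.035], [0, 0, -0.02]]' --angular '[[0, 0, -0.1], [0, 0, -0.1], [0, 0, 0], [0, 0, 0], [0, 0, 0], [0, 0, 0], [0, 0, 0], [0, 0, 0]]' --hand '[0.4, 0.4, 0.4, 0.4, 0.4, 0.4, 0.4, 0.4]'

```text
clock: 19.23
position: [0.5764, -0.134, 0.252]
ee_rot: [0.0, 0.999, 0.035, -0.002]
contact_force: [-1.0, -0.3, -1.2]
width: 0.046
gripper_force: 36.5
```

carry_out --linear '[[0, 0, -0.014], [0, 0, -0.012], [0, 0, -0.01], [0, 0, -0.006], [0, 0, -0.006], [0, 0, -0.004], [0, 0, 0]]' --angular '[[0, 0, 0], [0, 0, 0], [0, 0, 0], [0, 0, 0], [0, 0, 0], [0, 0, 0], [0, 0, 0]]' --hand '[0.4, 0.4, 0.4, 0.4, 0.4, 0.4, 0.4]'

```text
clock: 19.82
position: [0.5783, -0.136, 0.2293]
ee_rot: [0.002, 0.999, 0.035, 0.001]
contact_force: [-0.7, -0.4, -1.2]
width: 0.046
gripper_force: 36.5
```

Run:
```python
from h import *
st(); s=manip.get_state(); print(s["position"]); C=hinge-.095*X; C[2]=.0625; todo2(C,0)
```

```text
t 19.82 grasp [ 0.5786 -0.1365  0.0743] F [-0.7 -0.4 -1.2] w 0.046 gf 36.5 zax [ 0.002 -0.003 -1.   ]
[ 0.57825488 -0.13600294  0.22933345]
tcp [ 0.579  -0.1388  0.2175] lin [ 0.0016 -0.0057 -0.0237] ang [ 0.043  0.031 -0.033] rows>= 0.3 0.0 t 19.82
```

12 mm left; easing down.

carry_out --linear '[[0, 0, -0.006], [0, 0, -0.006], [0, 0, -0.004], [0, 0, -0.003], [0, 0, -0.002], [0, 0, 0], [0, 0, 0]]' --angular '[[0, 0, 0], [0, 0, 0], [0, 0, 0], [0, 0, 0], [0, 0, 0], [0, 0, 0], [0, 0, 0]]' --hand '[0.4, 0.4, 0.4, 0.4, 0.4, 0.4, 0.4]'

```text
clock: 20.4
position: [0.5783, -0.136, 0.2188]
ee_rot: [0.002, 0.999, 0.035, 0.001]
contact_force: [0.5, 0.4, -2.0]
width: 0.0456
gripper_force: 36.5
```

carry_out --linear '[[0, 0, -0.002], [0, 0, -0.001], [0, 0, 0]]' --angular '[[0, 0, 0], [0, 0, 0], [0, 0, 0]]' --hand '[0.4, 0.4, 0.4]'

```text
clock: 20.65
position: [0.5783, -0.136, 0.2176]
ee_rot: [0.002, 0.999, 0.035, 0.001]
contact_force: [-0.8, 0.2, 0.8]
width: 0.0459
gripper_force: 36.7
```

carry_out --linear '[[0, 0, -0.001], [0, 0, 0]]' --angular '[[0, 0, 0], [0, 0, 0]]' --hand '[0.4, 0.4]'

```text
clock: 20.82
position: [0.5783, -0.136, 0.2176]
ee_rot: [0.002, 0.999, 0.035, 0.001]
contact_force: [-1.4, 0.6, 4.2]
width: 0.0457
gripper_force: 37.1
```

The jar is on the floor (contact 4 N). Releasing and rising.

carry_out --linear '[[0, 0, 0], [0, 0, 0], [0, 0, 0], [0, 0, 0], [0, 0, 0], [0, 0, 0.01], [0, 0, 0.03], [0, 0, 0.05]]' --angular '[[0, 0, 0], [0, 0, 0], [0, 0, 0], [0, 0, 0], [0, 0, 0], [0, 0, 0], [0, 0, 0], [0, 0, 0]]' --hand '[0.65, 0.75, 0.85, 0.85, 0.85, 0.85, 0.85, 0.85]'

```text
clock: 21.48
position: [0.5773, -0.1357, 0.2601]
ee_rot: [0.001, 0.999, 0.035, -0.002]
contact_force: [0.4, -0.1, -0.4]
width: 0.0728
gripper_force: 0.0
```

carry_out --linear '[[0, 0, 0.06], [0, 0, 0.06], [-0.02, 0, 0.06], [-0.05, 0, 0.03], [-0.06, 0, 0.0], [-0.06, 0, 0], [-0.06, 0, 0], [0, 0, 0]]' --angular '[[0, 0, 0], [0, 0, 0], [0, 0, 0], [0, 0, 0], [0, 0, 0], [0, 0, 0], [0, 0, 0], [0, 0, 0]]' --hand '[0.85, 0.85, 0.85, 0.85, 0.85, 0.85, 0.85, 0.85]'

```text
clock: 22.15
position: [0.448, -0.1348, 0.3669]
ee_rot: [0.001, 0.999, 0.035, -0.002]
contact_force: [-0.2, 0.8, -0.0]
width: 0.0729
gripper_force: 0.0
```

Run:
```python
from h import *
st(); s=manip.get_state(); w=manip.get_image("wrist"); a=manip.get_image("scene")
cv2.imwrite("pics/f.png",np.vstack([w[:330],cv2.resize(a[200:335,150:430],None,fx=2,fy=2)])[:,:,::-1])
c,ar,cnt=blob(a,(185,225,270,320),RED); print("lid",c,ar,cv2.boundingRect(cnt))
```

```text
t 22.15 grasp [ 0.4475 -0.1351  0.2119] F [-0.2  0.8 -0. ] w 0.0729 gf 0.0 zax [-0.003 -0.002 -1.   ]
lid [227.20159597 286.50188996] 2381 (189, 268, 74, 39)
```

View pics/f.png

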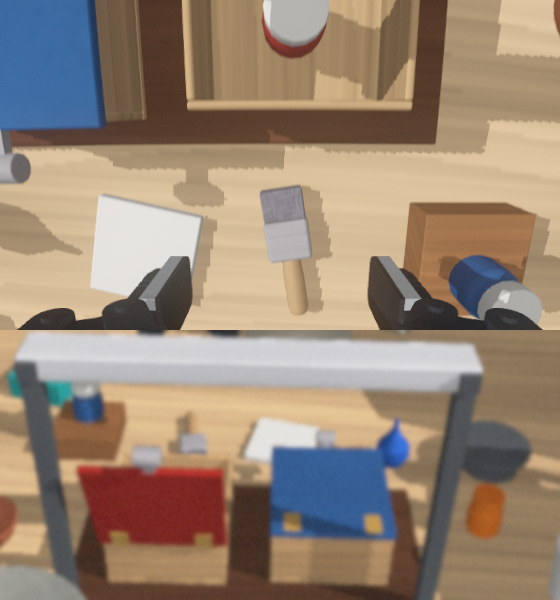

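The jar stands upright in the red case (wrist picture, 295,20). The red lid rests open with its edge unchanged at row 268, the blue lid is shut, and the blue jar is on the riser. The arm is clear, so I'm handing in.

```bash
python3 -c "
from rig import manip
print(manip.sign_off())"
```

```text
the job is handed in; nothing more can be done
None
```

The red jar now stands upright in the red case with its lid on the stop (about 1.885 rad); the other lid, jar and bench items look undisturbed, and the job was handed in after about 22 s, with no verdict shown.

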